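Let the tile press down off its ratchet

TASK

The tile press stands open with its upper plaster die hanging on the ratchet: throw the flip lever over to release, then lift the load off the pawl with the ball-ended hand lever so that the pawl springs clear of the wheel. Ease the die down with the hand lever, never letting it drop, until its weight rests on the lower die, and stop there: forced plaster cracks. Then let go, flip the pawl back onto the ratchet wheel, and leave the tub, vase and brush where they are.

Things in the scene. Friction and masses are not known exactly. Their poses are not given: they have to be found in the camera images.
- press: grey H-frame bench tile press. Origin: centre of the underside of its base plate (250 x 260 mm, fixed on the table); x = depth, its -x side is the operator's; y = along the shaft; z up. Uprights at y = +/-103 mm rise to z 215 mm, crosshead top z 205 mm. The square rack ram rises out of it at x = y = 0 to z 250 mm with dies shut, 292 mm at most.
- shaft_end (a point): point on the shaft's axis (x 34, z 170 mm in the press frame, along its y) in the plane in which the hand lever's ball swings, y -158 mm: the centre of the ball's arc
- lever_ball (a point): centre of the black ball, 36 mm across, on the end of the hand lever, a straight 13 mm bar; ball centre 150 mm from the shaft axis. Swinging away from the operator (+x of the press) lifts the upper die, towards the operator (-x) lowers it. The hanging weight always pulls it towards the operator, 4 to 10 N at the ball.
- press_shaft (a joint): angle of shaft, hand lever and ratchet wheel (rad), growing as the die is lifted; -0.4 to 1.75. The lever leans from upright towards +x by this angle less 0.65. Rack and pinion lift the die 24 mm per rad (6 times the ball's force). It starts hanging on the pawl at about 0.60, 0.94 or 1.29 (one tooth = 0.349 rad). With the pawl off, a lever let go runs away downwards.
- flip_lever (a joint): flip lever on the pawl's pin (rad): 0 = pawl sprung onto the wheel (leans 0.35 rad to +x of the press), 0.70 = pawl sprung off (leans 0.35 rad to -x, to the operator); a stop at each end. Stiff, 3 to 5 N at its ball, stays where left. While weight bears on the pawl, the undercut tooth keeps the pawl trapped: throwing the lever then only winds the spring.
- flip_ball (a point): centre of the black ball, 18 mm across, on the tip of the flip lever: a bar 8 mm thick, ball centre 62 mm from the pin. The pin lies at x -16, z 220 mm in the press frame and the lever swings at y = 141 mm, standing up from it, clear above the wheel.
- pawl (a joint): angle of the pawl relative to the flip lever (rad), sprung towards -0.2: near 0 when engaged; about -0.65 when trapped under load with the flip lever thrown over; about -0.24 when it has sprung clear
- pawl_tip (a point): nose of the pawl, 50 mm from the pin, over the wheel. In the press frame z is 210 mm between two teeth, at most 218 mm riding over a tooth, about 230 mm sprung clear. With the flip lever thrown over it springs clear once the shaft is lifted 0.03 to 0.08 rad (5 to 12 mm at the hand lever's ball).
- upper_face (a point): centre of the lower face of the upper plaster die (150 x 130 x 30 mm, under a steel plate on the ram; about 5 kg in all); moves straight up and down
- lower_die: fixed lower plaster die, 150 x 130 mm, bedded on packing in the steel tray of the base; origin: centre of its top face, 56 to 64 mm above the table as the packing happens to be. Shut: the upper face lies on it, with the hand lever leaning about 0.5 to 0.8 rad towards the operator and going no further.
- glaze_tub: bystander: closed white tub, 94 mm across, 115 mm high, standing; origin at the centre of its base
- test_vase: bystander: small terracotta vase, 86 mm across, 120 mm high, standing; origin at the centre of its base
- brush: bystander: flat brush lying on the table; origin at the centre of its underside
- wheel_centre (a point): centre of the dark steel ratchet wheel, on the shaft outside the +y upright (x 34, y 125, z 170 mm in the press frame): 90 mm across its 18 saw teeth, 14 mm thick

How it is judged:
By the outcome, as a careful person would: the job done as asked, in the order asked, and still so for the second after the job is handed in, with the robot touching nothing.
It also fails if it takes over 72 s, if anything falls off the work surface, if the arm or the gripper's body presses on something with over 40 N, if the wrist force passes 120 N, or if a joint passes its speed limit or range.

ROBOT

A 6-joint arm with a two-finger parallel gripper is mounted at the origin on the work surface. World frame = base frame: x ahead of the robot, y to its left, z up, the work surface at z = 0. Lengths are in m, angles in rad, forces in N, time in s.
With the tool pointing down it reaches from about 0.3 to 0.825 m from the base axis. Payload 5.4 kg.
Tool frame: the origin (TCP) lies between the finger pads; the fingertips stand 17 mm ahead of it and the grasp point (between the pads) lies 2 mm behind it; z points along the fingers, y is the line along which they close (so a half turn about z gives the same grasp; the last joint's range is limited). The gripper opens to 92 mm and grips with 3 to 60 N. Pads are 20 mm wide; open, the fingers measure 128 mm over their backs; the gripper's body (75 mm by 189 mm) begins 69 mm behind the grasp point.
Start: joints at [1.022, 0.158, 1.597, -0, 1.386, -0.21], TCP at [0.191, 0.542, 0.232] pointing down, gripper open.
Joint ranges: [-2.91, 2.91], [-0.94, 2.29], [0.18, 2.7], [-1.29, 4.43], [0.17, 2.64], [-3, 3]. Speed limits (rad/s): [2.57, 2.57, 3.14, 3.14, 3.14, 3.14].

INTERFACE

Orientations are given as a unit quaternion [x, y, z, w].
In Python, from bench import * gives the robot as it stands.
- The arm moves only by the tool drive_tool, never from a script. Its argument "steps" is a list of rows, each a list of 5 numbers: the shift along the world's x, y, z each as a share of 200 mm, from -1 to 1, then the turn about the world's z as a share of 2 rad, from -1 to 1, then the opening, from 0 (shut) to 1 (fully open). In form: [[dx, dy, dz, yaw, fingers], ...]. A call has 1 to 12 rows; each row shifts and turns the commanded pose from where the row before left it; what a row does not reach is not made up. A row lasts 1/12 s, in which the tool goes at most 41.7 mm and 7.16 degrees, less where a joint would pass 70% of its speed; a pose out of reach is approached as far as the arm can. A call with a number of a shift or a turn outside -1 to 1 is refused whole. A call with a gripper value outside its range is refused whole. The fingers move at their own pace and stop on an object; "grip_force" is the grip in N (left out, the last holds). Time passes only in rows, so rows that do not move let the fingers close. It gives the time, the measured TCP pose, the force, the opening and the grip force at its end, in the units of the state.
- get_state(): the state, without advancing time (a new reading comes with each control period).
- get_image(name): name is "scene" or "top"; returns the picture (384x512x3 uint8, red, green, blue); there is no depth.
- camera_info(name): a dict with "fx", "fy", "cx", "cy" (pixels), "eye" and "rotation" of the camera in the world. Camera axes: x right, y down, z forward; pixel columns grow to the right and rows downward; lengths in m; the calibration is good to about 2 mm. A picture is of the moment at which its call begins. camera_info takes no time and is no camera call.
- close_job(): hands the job in; it is judged then, once.
The state is a dict: "clock": time; "joint_positions": joint angles; "joint_vel": joint speeds; "joint_torque": joint torques, N m; "position": TCP position; "eef_rot": TCP orientation; "contact_force": force on the tool from outside, world axes, zero at the start; "ft_torque": the same for the moment, N m; "width": finger opening in m; "finger_force": force on a finger pad.
Only numpy, scipy, OpenCV 4.12 (cv2) and the standard library are available. Lean on these libraries where they do the work, as an engineer would, in place of code of your own. Each camera call takes 0.05 s, during which the arm holds its last target. There are 200 camera calls.

## Working session

There is one attempt and no reset: what is moved stays moved. The work goes in short steps, Python scripts to look and compute and a tool call to move; the robot and the scene stay as the last step left them, time stands still between calls to the robot, and variables do not carry over. Pictures are saved under pics/ and viewed, at most 10 in all, crops included, and the job is handed in when it is done.

Besides the shell and the picture viewer there is one more tool, called after "Request:" by a JSON object that holds its "name" and its "arguments". drive_tool: Moves the arm, as the interface text tells. Its arguments: {"type":"object","properties":{"steps":{"type":"array"},"grip_force":{"type":"number"}},"required":["steps"]}

```bash
mkdir -p pics; cat > h.py <<'E'
from bench import *
import numpy as np, cv2
def save(n,f):
    im=get_image(n); cv2.imwrite(f,im[:,:,::-1]); return im
def proj(n,P):
    c=camera_info(n); R=np.array(c['rotation']); p=(np.atleast_2d(P)-np.array(c['eye']))@R
    return np.c_[c['fx']*p[:,0]/p[:,2]+c['cx'],c['fy']*p[:,1]/p[:,2]+c['cy']]
def ray(n,u,v):
    c=camera_info(n); d=np.array(c['rotation'])@np.array([(u-c['cx'])/c['fx'],(v-c['cy'])/c['fy'],1])
    return np.array(c['eye']),d
def onz(n,u,v,z):
    e,d=ray(n,u,v); return e+d*(z-e[2])/d[2]
def tri(a,b):
    e1,d1=ray('scene',*a); e2,d2=ray('top',*b)
    s=np.linalg.lstsq(np.c_[d1,-d2],e2-e1,rcond=None)[0]
    p,q=e1+s[0]*d1,e2+s[1]*d2; return (p+q)/2,np.linalg.norm(p-q)
E
python3 - <<'E'
from h import *
save('scene','pics/s0.png');save('top','pics/t0.png')
for n in('scene','top'):print(camera_info(n))
print(get_state())
E
```

```text
{'fx': 473.66468494910924, 'fy': 473.66468494910924, 'cx': 257.95539439154453, 'cy': 200.85607163426602, 'eye': array([ 1.13212377, -0.07439992,  1.22204781]), 'rotation': array([ 0.73234344,  0.61940769, -0.1868244 , -0.21237666])}
{'fx': 375.4716597497382, 'fy': 375.4716597497382, 'cx': 254.35595598037042, 'cy': 191.98876879785647, 'eye': array([ 0.27107834, -0.00463131,  1.33108681]), 'rotation': array([ 0.70834083, -0.70054974,  0.0543287 , -0.06731811])}
{'clock': 0.1, 'joint_positions': array([ 1.02191000e+00,  1.58985805e-01,  1.59810212e+00,  7.33127530e-06,
        1.38619825e+00, -2.10133977e-01]), 'joint_vel': array([ 0.00183097, -0.0008908 , -0.00311258, -0.00106505, -0.00199728,
       -0.00096226]), 'joint_torque': array([ 3.54606973e-04, -3.86499667e+01, -3.22961783e+01,  7.03089195e-02,
        3.38607864e-02, -6.34321532e-05]), 'position': array([0.19082869, 0.54184208, 0.23071958]), 'eef_rot': array([ 1.68568092e-01,  9.85689648e-01, -7.85174857e-04, -3.17041719e-04]), 'contact_force': array([-0.34447596, -0.8088269 ,  0.0801666 ]), 'ft_torque': array([ 0.00965743,  0.00640277, -0.02226901]), 'finger_force': 0.0, 'width': 0.0917591111810082}
```

View pics/s0.png

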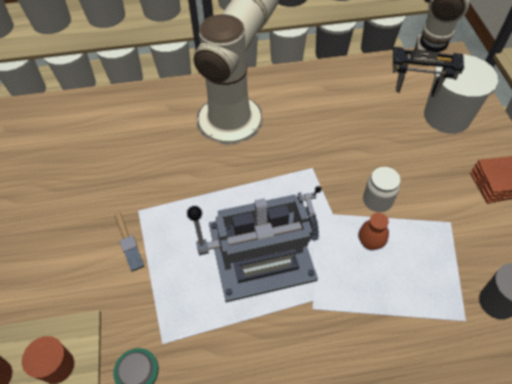

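View pics/t0.png

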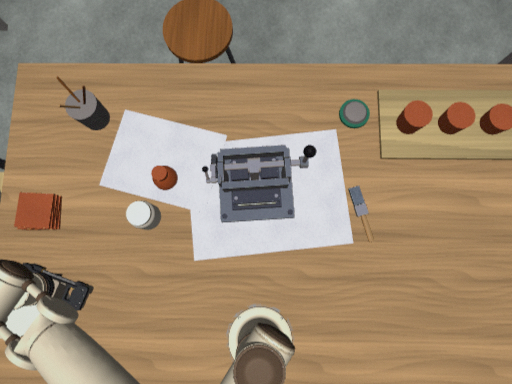

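```bash
python3 - <<'E'
s=open('h.py').read()
s=s.replace("import numpy as np, cv2","import numpy as np, cv2\nfrom scipy.spatial.transform import Rotation as Ro").replace("np.array(c['rotation'])","Ro.from_quat(c['rotation']).as_matrix()")
open('h.py','w').write(s)
from h import *
S=cv2.imread('pics/s0.png');T=cv2.imread('pics/t0.png')
def blob(im,x0,y0,x1,y1,th):
    m=(im[y0:y1,x0:x1].max(2)<th).astype(np.uint8)
    n,l,st,c=cv2.connectedComponentsWithStats(m)
    for i in range(1,n):
        if st[i,4]>8: print(st[i]+[x0,y0,0,0,0],c[i]+[x0,y0])
for im,bs in((S,[(180,198,212,235),(308,178,328,200)]),(T,[(298,140,320,162),(198,160,215,178)])):
    for b in bs: 
        for th in (40,60): print(b,th);blob(im,*b,th)
cv2.imwrite('pics/c0.png',np.hstack([cv2.resize(S[175:305,180:330],(450,390),interpolation=2),cv2.resize(T[135:225,195:320],(350,252),interpolation=2).__class__ and cv2.copyMakeBorder(cv2.resize(T[135:225,198:320],(350,258),interpolation=2),0,132,0,0,0)]))
E
```

```text
(180, 198, 212, 235) 40
[188 207  13  14 121] [194.08264463 213.16528926]
(180, 198, 212, 235) 60
[188 207  13  14 140] [194.12857143 213.17857143]
(308, 178, 328, 200) 40
[316 188   4   4  12] [317.33333333 189.33333333]
(308, 178, 328, 200) 60
[316 188   5   4  16] [317.5625 189.375 ]
(298, 140, 320, 162) 40
[304 146  11  11  99] [309.03030303 151.23232323]
(298, 140, 320, 162) 60
[304 146  12  12 111] [309.23423423 151.23423423]
(198, 160, 215, 178) 40
[203 167   4   5  15] [204.53333333 168.86666667]
(198, 160, 215, 178) 60
[203 167   4   5  19] [204.57894737 168.89473684]
```

View pics/c0.png

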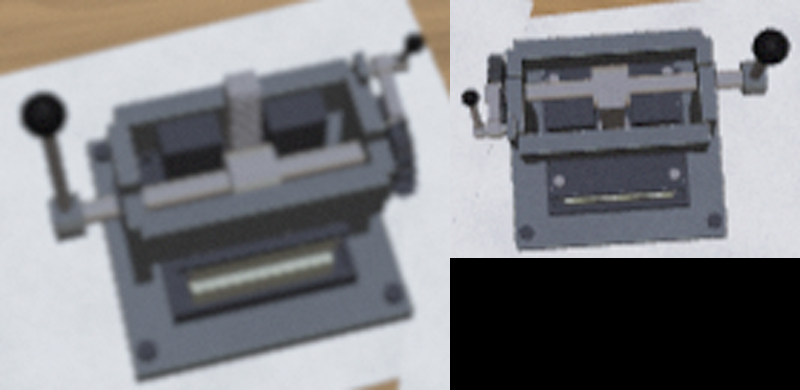

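```bash
cat >> h.py <<'E'
def W(p): return Rz@np.array(p)+P0
E
python3 - <<'E'
from h import *
h,e1=tri((194.1,213.2),(309.2,151.2)); f,e2=tri((317.5,189.4),(204.6,168.9))
print(h,e1,f,e2)
for z in(.0,.015): print([onz('scene',*p,z).round(4)[:2] for p in((226,301.5),(317,280))],[onz('top',*p,z).round(4)[:2] for p in((221.3,222),(294.5,217.6))])
for th in (.6,.94,1.29):
    a=th-.65; hl=np.array([.034+.15*np.sin(a),-.158,.17+.15*np.cos(a)]); fl=np.array([.0053,.141,.2782])
    v=(f-h)[:2]; w=(fl-hl)[:2]
    yaw=np.arctan2(v[1],v[0])-np.arctan2(w[1],w[0]); R=Ro.from_euler('z',yaw).as_matrix()
    print(th,yaw,np.linalg.norm(v),np.linalg.norm(w),'zh',hl[2],'P0',f-R@fl,h-R@hl)
E
```

```text
[ 0.56355786 -0.13537503  0.31953477] 0.0010968878893643952 [0.52060963 0.16107241 0.27766795] 0.0013228958596075645
[array([ 0.6561, -0.0964]), array([0.6363, 0.1601])] [array([0.3931, 0.1375]), array([ 0.4116, -0.1223])]
[array([ 0.662 , -0.0962]), array([0.6424, 0.1572])] [array([0.3918, 0.1359]), array([ 0.41 , -0.121])]
0.6 0.07308037703913173 0.29954238116308585 0.29975085069637697 zh 0.31981253905924495 P0 [ 0.52561894  0.02006179 -0.00053205] [ 5.25589051e-01  2.02681023e-02 -2.77766380e-04]
0.94 -0.09114095198502947 0.29954238116308585 0.3074516772545025 zh 0.3137365813269046 P0 [ 0.50249854  0.02114001 -0.00053205] [0.50136451 0.02896758 0.00579819]
1.29 -0.23281749953179287 0.29954238116308585 0.3215447039554076 zh 0.2903143636826439 P0 [ 0.48292112  0.02509938 -0.00053205] [0.47976643 0.04687437 0.02922041]
```

Request:
{"name": "drive_tool", "arguments": {"steps": [[0.069,-0.079,0.027,-0.0241,0.45],[0.069,-0.079,0.027,-0.0241,0.45],[0.069,-0.079,0.027,-0.0241,0.45],[0.069,-0.079,0.027,-0.0241,0.45],[0.069,-0.079,0.027,-0.0241,0.45],[0.069,-0.079,0.027,-0.0241,0.45],[0.069,-0.079,0.027,-0.0241,0.45],[0.069,-0.079,0.027,-0.0241,0.45],[0.069,-0.079,0.027,-0.0241,0.45],[0.069,-0.079,0.027,-0.0241,0.45],[0.069,-0.079,0.027,-0.0241,0.45],[0.069,-0.079,0.027,-0.0241,0.45]], "grip_force": 20}}

```text
clock: 1.1
position: [0.357, 0.3517, 0.2962]
eef_rot: [0.444, 0.896, -0.0, -0.0]
contact_force: [0.9, 0.5, -0.0]
width: 0.0413
finger_force: 0.0
```

Request:
{"name": "drive_tool", "arguments": {"steps": [[0.069,-0.079,0.027,-0.0241,0.45],[0.069,-0.079,0.027,-0.0241,0.45],[0.069,-0.079,0.027,-0.0241,0.45],[0.069,-0.079,0.027,-0.0241,0.45],[0.069,-0.079,0.027,-0.0241,0.45],[0.069,-0.079,0.027,-0.0241,0.45],[0.069,-0.079,0.027,-0.0241,0.45],[0.069,-0.079,0.027,-0.0241,0.45],[0.069,-0.079,0.027,-0.0241,0.45],[0.069,-0.079,0.027,-0.0241,0.45],[0.069,-0.079,0.027,-0.0241,0.45],[0.069,-0.079,0.027,-0.0241,0.45]]}}

```text
clock: 2.1
position: [0.5227, 0.1622, 0.3609]
eef_rot: [0.681, 0.732, -0.0, -0.0]
contact_force: [0.2, -0.6, -0.5]
width: 0.0415
finger_force: 0.0
```

Request:
{"name": "drive_tool", "arguments": {"steps": [[-0.002,-0.001,-0.061,0,0.45],[-0.002,-0.001,-0.061,0,0.45],[-0.002,-0.001,-0.061,0,0.45],[-0.002,-0.001,-0.06,0,0.45],[-0.001,-0.001,-0.06,0,0.45],[0,0,-0.06,0,0.45],[0,0,0,0,0.45]]}}

```text
clock: 2.68
position: [0.5186, 0.1624, 0.2848]
eef_rot: [0.68, 0.734, -0.002, -0.002]
contact_force: [0.5, -0.9, -0.6]
width: 0.0413
finger_force: 0.0
```

```bash
python3 - <<'E'
from h import *
S=save('scene','pics/s1.png');T=save('top','pics/t1.png')
cv2.imwrite('pics/c1.png',np.hstack([cv2.resize(S[150:250,270:370],(400,400),interpolation=2),cv2.resize(T[130:230,165:265],(400,400),interpolation=2)]))
E
```

```text
(no output)
```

View pics/c1.png

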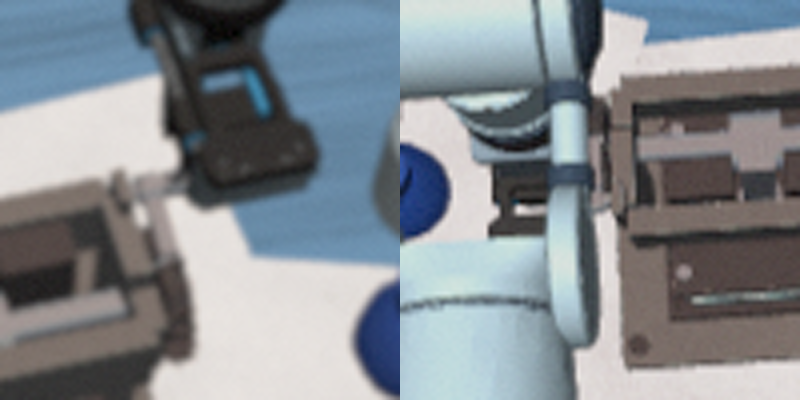

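Request:
{"name": "drive_tool", "arguments": {"steps": [[-0.0225,-0.0016,0,0,0.45],[-0.0225,-0.0016,0,0,0.45],[-0.0225,-0.0016,0,0,0.45],[-0.0225,-0.0016,0,0,0.45],[-0.0225,-0.0016,0,0,0.45],[-0.0225,-0.0016,0,0,0.45],[-0.0225,-0.0016,0,0,0.45]]}}

```text
clock: 3.37
position: [0.4891, 0.1598, 0.2893]
eef_rot: [0.68, 0.733, 0.001, 0.001]
contact_force: [3.1, -0.2, 3.1]
width: 0.0418
finger_force: 1.8
```

Request:
{"name": "drive_tool", "arguments": {"steps": [[-0.0225,-0.0016,0,0,0.45],[-0.0225,-0.0016,0,0,0.45],[-0.0225,-0.0016,0,0,0.45],[-0.015,-0.001,0,0,0.45],[0,0,0,0,0.45]]}}

```text
clock: 3.78
position: [0.4716, 0.1586, 0.2882]
eef_rot: [0.68, 0.733, -0.001, -0.0]
contact_force: [1.5, -0.3, 0.7]
width: 0.0414
finger_force: 0.7
```

Request:
{"name": "drive_tool", "arguments": {"steps": [[-0.015,-0.001,0,0,0.45],[-0.015,-0.001,0,0,0.45],[0,0,0,0,0.45]]}}

```text
clock: 4.03
position: [0.4663, 0.1582, 0.2876]
eef_rot: [0.68, 0.733, -0.0, -0.0]
contact_force: [5.3, -0.2, -2.5]
width: 0.0414
finger_force: 3.0
```

Request:
{"name": "drive_tool", "arguments": {"steps": [[-0.01,-0.001,0,0,0.45],[-0.01,-0.001,0,0,0.45],[0,0,0,0,0.45]]}}

```text
clock: 4.28
position: [0.4656, 0.158, 0.2876]
eef_rot: [0.68, 0.733, 0.003, 0.003]
contact_force: [20.2, 1.3, -11.8]
width: 0.0415
finger_force: 10.0
```

Request:
{"name": "drive_tool", "arguments": {"steps": [[0.025,0.002,0,0,0.45],[0.025,0.002,0,0,0.45],[0,0,0.1,0,0.45],[0,0,0.1,0,0.45],[0,0,0.12,0,0.45],[0,0,0.12,0,0.6],[0,0,0.12,0,0.76],[0,0,0,0,0.76]]}}

```text
clock: 4.95
position: [0.4732, 0.1589, 0.4054]
eef_rot: [0.68, 0.733, 0.002, 0.002]
contact_force: [0.4, -0.7, -0.2]
width: 0.0591
finger_force: 0.0
```

Request:
{"name": "drive_tool", "arguments": {"steps": [[0.04,-0.123,0,0,0.76],[0.04,-0.123,0,0,0.76],[0.04,-0.123,0,0,0.76],[0.04,-0.123,0,0,0.76],[0.04,-0.123,0,0,0.76],[0.04,-0.123,0,0,0.76],[0.04,-0.123,0,0,0.76],[0.04,-0.123,0,0,0.76],[0.04,-0.123,0,0,0.76],[0.04,-0.123,0,0,0.76],[0.04,-0.123,0,0,0.76],[0.04,-0.123,0,0,0.76]]}}

```text
clock: 5.95
position: [0.568, -0.1373, 0.3988]
eef_rot: [0.68, 0.733, -0.001, -0.002]
contact_force: [0.0, 0.4, 0.3]
width: 0.0698
finger_force: 0.0
```

```bash
python3 - <<'E'
from h import *
S=save('scene','pics/s2.png');T=save('top','pics/t2.png');s=get_state();print(s['position'],s['width'],s['eef_rot'],s['contact_force'])
cv2.imwrite('pics/c2.png',np.hstack([cv2.resize(S[160:280,170:340],(510,360),interpolation=2),cv2.resize(T[130:230,190:270],(288,360),interpolation=2)]))
E
```

```text
[ 0.56807102 -0.13926679  0.39772296] 0.06987293249315393 [ 0.68138763  0.73191817 -0.00120251 -0.00228977] [-0.3903321   0.89413672 -0.0537408 ]
```

View pics/c2.png

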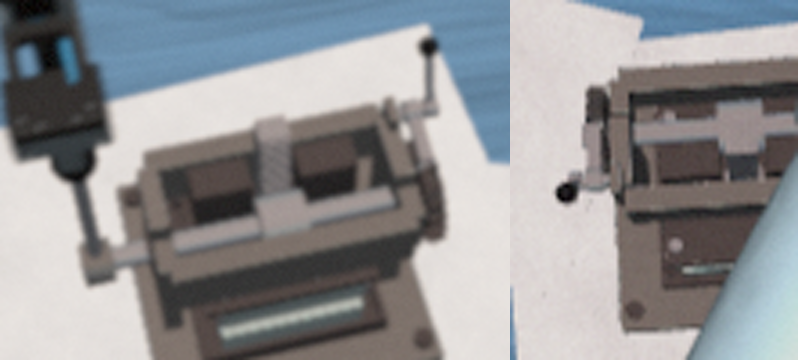

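Request:
{"name": "drive_tool", "arguments": {"steps": [[0.002,0.003,-0.08,0,0.76],[0,0.003,-0.08,0,0.76],[0,0.003,-0.08,0,0.76],[0,0.003,-0.08,0,0.76],[0,0,-0.07,0,0.76],[0,0,0,0,0.76],[0,0,0,0,0.76]]}}

```text
clock: 6.63
position: [0.568, -0.133, 0.3212]
eef_rot: [0.68, 0.733, -0.0, -0.002]
contact_force: [0.1, 0.6, 0.3]
width: 0.0698
finger_force: 0.0
```

Request:
{"name": "drive_tool", "arguments": {"steps": [[0.02,0.0015,0,0,0.76],[0.02,0.0015,0,0,0.76],[0.02,0.0015,0,0,0.76],[0,0,0,0,0.76]]}}

```text
clock: 6.97
position: [0.5815, -0.1333, 0.3235]
eef_rot: [0.68, 0.733, -0.0, 0.0]
contact_force: [-0.9, 0.1, 1.2]
width: 0.0698
finger_force: 0.5
```

Request:
{"name": "drive_tool", "arguments": {"steps": [[0.01,0.0007,0,0,0.76],[0.01,0.0007,0,0,0.76],[0.01,0.0007,0,0,0.76],[0,0,0,0,0.76]]}}

```text
clock: 7.3
position: [0.586, -0.133, 0.3236]
eef_rot: [0.68, 0.733, -0.001, -0.001]
contact_force: [-7.1, -0.4, 6.3]
width: 0.0697
finger_force: 3.5
```

Request:
{"name": "drive_tool", "arguments": {"steps": [[0.01,0.0007,0,0,0.76],[0.01,0.0007,0,0,0.76],[0.01,0.0007,0,0,0.76],[0.01,0.0007,0,0,0.76],[0,0,0,0,0.76],[0,0,0,0,0.76]]}}

```text
clock: 7.8
position: [0.5939, -0.1326, 0.3237]
eef_rot: [0.68, 0.733, -0.001, -0.001]
contact_force: [-7.1, -1.1, 6.0]
width: 0.07
finger_force: 3.5
```

```bash
python3 - <<'E'
from h import *
S=save('scene','pics/s3.png');s=get_state();print(s['position'],s['contact_force'],s['finger_force'])
S2=cv2.imread('pics/s2.png')
cv2.imwrite('pics/c3.png',np.hstack([cv2.resize(x[165:255,290:345],(330,540),interpolation=2) for x in(S2[:,:,:],cv2.imread('pics/s3.png'))]))
E
```

```text
[ 0.59390582 -0.13267155  0.32370973] [-7.53926979  0.01026816  6.59389153] 3.526369035243988
```

View pics/c3.png

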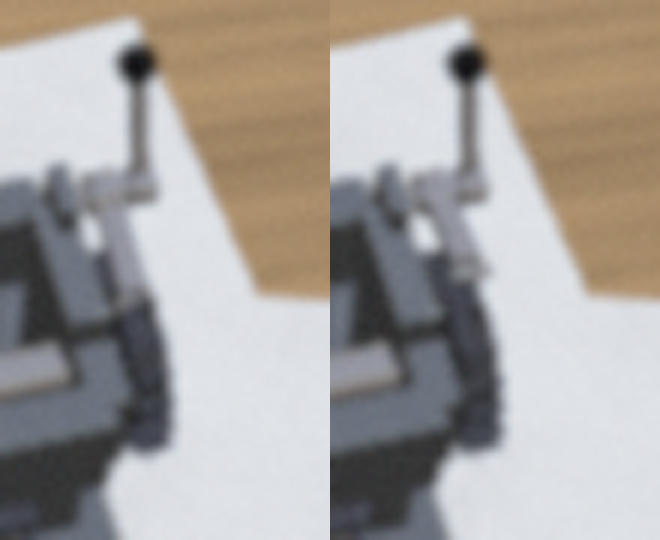

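Request:
{"name": "drive_tool", "arguments": {"steps": [[-0.01,-0.0007,0,0,0.76],[-0.01,-0.0007,0,0,0.76],[-0.01,-0.0007,0,0,0.76],[-0.01,-0.0007,0,0,0.76],[-0.01,-0.0007,0,0,0.76],[-0.01,-0.0007,0,0,0.76],[-0.01,-0.0007,-0.001,0,0.76],[-0.01,-0.0007,-0.001,0,0.76],[-0.01,-0.0007,-0.001,0,0.76],[-0.01,-0.0007,-0.001,0,0.76],[-0.01,-0.0007,-0.001,0,0.76],[-0.01,-0.0007,-0.001,0,0.76]]}}

```text
clock: 8.85
position: [0.5693, -0.1344, 0.3197]
eef_rot: [0.68, 0.733, -0.002, -0.002]
contact_force: [-4.8, -1.4, -5.1]
width: 0.0698
finger_force: 2.7
```

Request:
{"name": "drive_tool", "arguments": {"steps": [[-0.01,-0.0007,-0.0015,0,0.76],[-0.01,-0.0007,-0.0015,0,0.76],[-0.01,-0.0007,-0.0015,0,0.76],[-0.01,-0.0007,-0.0015,0,0.76],[-0.01,-0.0007,-0.002,0,0.76],[-0.01,-0.0007,-0.002,0,0.76],[-0.01,-0.0007,-0.002,0,0.76],[-0.01,-0.0007,-0.002,0,0.76],[-0.01,-0.0007,-0.0025,0,0.76],[-0.01,-0.0007,-0.0025,0,0.76],[-0.01,-0.0007,-0.0025,0,0.76],[-0.01,-0.0007,-0.0025,0,0.76]]}}

```text
clock: 9.85
position: [0.5453, -0.1354, 0.3146]
eef_rot: [0.68, 0.733, -0.001, -0.003]
contact_force: [-5.0, -0.8, -4.4]
width: 0.0697
finger_force: 2.6
```

Request:
{"name": "drive_tool", "arguments": {"steps": [[-0.01,-0.0007,-0.0035,0,0.76],[-0.01,-0.0007,-0.0035,0,0.76],[-0.01,-0.0007,-0.0035,0,0.76],[-0.01,-0.0007,-0.004,0,0.76],[-0.01,-0.0007,-0.004,0,0.76],[-0.01,-0.0007,-0.004,0,0.76],[-0.01,-0.0007,-0.0045,0,0.76],[-0.01,-0.0007,-0.0045,0,0.76],[-0.01,-0.0007,-0.005,0,0.76]]}}

```text
clock: 10.6
position: [0.5273, -0.1366, 0.3074]
eef_rot: [0.68, 0.733, -0.001, -0.002]
contact_force: [-4.0, 0.4, -3.5]
width: 0.0696
finger_force: 2.5
```

Request:
{"name": "drive_tool", "arguments": {"steps": [[-0.0075,-0.0005,-0.0035,0,0.76],[-0.0075,-0.0005,-0.0035,0,0.76],[-0.0075,-0.0005,-0.004,0,0.76],[-0.0075,-0.0005,-0.004,0,0.76],[0,0,0,0,0.76]]}}

```text
clock: 11.02
position: [0.521, -0.137, 0.3042]
eef_rot: [0.68, 0.733, -0.001, -0.003]
contact_force: [-6.4, -0.5, -5.1]
width: 0.0698
finger_force: 3.0
```

Request:
{"name": "drive_tool", "arguments": {"steps": [[-0.006,-0.0004,-0.003,0,0.76],[-0.006,-0.0004,-0.003,0,0.76],[-0.006,-0.0004,-0.003,0,0.76],[-0.006,-0.0004,-0.0032,0,0.76],[-0.006,-0.0004,-0.0032,0,0.76],[-0.006,-0.0004,-0.0034,0,0.76],[0,0,0,0,0.76]]}}

```text
clock: 11.6
position: [0.5139, -0.1375, 0.3005]
eef_rot: [0.68, 0.733, -0.001, -0.003]
contact_force: [-5.9, 0.4, -5.1]
width: 0.0695
finger_force: 2.9
```

Request:
{"name": "drive_tool", "arguments": {"steps": [[-0.006,-0.0004,-0.0035,0,0.76],[-0.006,-0.0004,-0.0035,0,0.76],[-0.006,-0.0004,-0.0035,0,0.76],[-0.006,-0.0004,-0.0036,0,0.76],[-0.006,-0.0004,-0.0036,0,0.76],[-0.006,-0.0004,-0.0038,0,0.76],[0,0,0,0,0.76]]}}

```text
clock: 12.18
position: [0.5067, -0.1379, 0.2962]
eef_rot: [0.68, 0.733, -0.001, -0.003]
contact_force: [-6.6, -0.1, -5.5]
width: 0.0699
finger_force: 2.9
```

Request:
{"name": "drive_tool", "arguments": {"steps": [[-0.006,-0.0004,-0.004,0,0.76],[-0.006,-0.0004,-0.004,0,0.76],[-0.006,-0.0004,-0.004,0,0.76],[-0.006,-0.0004,-0.0042,0,0.76],[0,0,0,0,0.76]]}}

```text
clock: 12.6
position: [0.5019, -0.1383, 0.293]
eef_rot: [0.68, 0.733, -0.001, -0.003]
contact_force: [-5.8, -0.7, -4.1]
width: 0.0703
finger_force: 2.9
```

Request:
{"name": "drive_tool", "arguments": {"steps": [[-0.006,-0.0004,-0.0043,0,0.76],[-0.006,-0.0004,-0.0043,0,0.76],[-0.006,-0.0004,-0.0043,0,0.76],[-0.006,-0.0004,-0.0045,0,0.76],[0,0,0,0,0.76]]}}

```text
clock: 13.02
position: [0.497, -0.1386, 0.2894]
eef_rot: [0.68, 0.733, -0.001, -0.003]
contact_force: [-6.4, -0.7, -5.2]
width: 0.0701
finger_force: 2.9
```

Request:
{"name": "drive_tool", "arguments": {"steps": [[-0.006,-0.0004,-0.0045,0,0.76],[-0.006,-0.0004,-0.0045,0,0.76],[-0.006,-0.0004,-0.0047,0,0.76],[-0.006,-0.0004,-0.0047,0,0.76],[0,0,0,0,0.76]]}}

```text
clock: 13.43
position: [0.4922, -0.1388, 0.2857]
eef_rot: [0.68, 0.733, -0.001, -0.003]
contact_force: [-5.2, -1.3, -4.7]
width: 0.0698
finger_force: 2.9
```

Request:
{"name": "drive_tool", "arguments": {"steps": [[-0.005,-0.0004,-0.0043,0,0.76],[-0.005,-0.0004,-0.0043,0,0.76],[-0.005,-0.0004,-0.0044,0,0.76],[0,0,0,0,0.76]]}}

```text
clock: 13.77
position: [0.491, -0.1393, 0.285]
eef_rot: [0.68, 0.733, 0.0, -0.0]
contact_force: [-2.6, 0.9, -2.7]
width: 0.0698
finger_force: 1.2
```

Request:
{"name": "drive_tool", "arguments": {"steps": [[-0.005,-0.0004,-0.0044,0,0.76],[-0.005,-0.0004,-0.0044,0,0.76],[-0.005,-0.0004,-0.0045,0,0.76],[0,0,0,0,0.76]]}}

```text
clock: 14.1
position: [0.4883, -0.1398, 0.2828]
eef_rot: [0.68, 0.733, 0.0, 0.0]
contact_force: [-0.1, -0.5, -0.6]
width: 0.0699
finger_force: 0.0
```

Request:
{"name": "drive_tool", "arguments": {"steps": [[-0.005,-0.0004,-0.0045,0,0.76],[-0.005,-0.0004,-0.0046,0,0.76],[-0.005,-0.0004,-0.0047,0,0.76],[0,0,0,0,0.76]]}}

```text
clock: 14.43
position: [0.4849, -0.1399, 0.2796]
eef_rot: [0.68, 0.733, -0.0, -0.0]
contact_force: [0.9, 0.8, 0.1]
width: 0.07
finger_force: 0.0
```

Request:
{"name": "drive_tool", "arguments": {"steps": [[0,0,0.05,0,0.76],[0,0,0.1,0,0.76],[0,0,0.12,0,0.76],[0,0,0.12,0,0.76],[0,0,0.12,0,0.6],[0,0,0.09,0,0.45],[0,0,0,0,0.45]]}}

```text
clock: 15.02
position: [0.4864, -0.1406, 0.4053]
eef_rot: [0.68, 0.733, 0.001, 0.004]
contact_force: [-0.7, -0.4, 1.0]
width: 0.0519
finger_force: 0.0
```

Request:
{"name": "drive_tool", "arguments": {"steps": [[-0.003,0.124,0,0,0.45],[-0.003,0.124,0,0,0.45],[-0.003,0.124,0,0,0.45],[-0.003,0.124,0,0,0.45],[-0.003,0.124,0,0,0.45],[-0.003,0.124,0,0,0.45],[-0.003,0.124,0,0,0.45],[-0.003,0.124,0,0,0.45],[-0.003,0.124,0,0,0.45],[-0.003,0.124,0,0,0.45],[-0.003,0.124,0,0,0.45],[-0.003,0.124,0,0,0.45]]}}

```text
clock: 16.02
position: [0.4774, 0.159, 0.3989]
eef_rot: [0.68, 0.733, -0.0, -0.0]
contact_force: [0.0, -0.1, 1.0]
width: 0.0412
finger_force: 0.0
```

```bash
python3 - <<'E'
from h import *
S=save('scene','pics/s4.png');T=save('top','pics/t4.png');s=get_state();print(s['position'],s['width'],s['contact_force'])
cv2.imwrite('pics/c4.png',cv2.resize(S[150:310,170:370],(800,640*600//640),interpolation=2))
E
```

```text
[0.47716738 0.16035125 0.39883583] 0.04158642475831485 [-1.23398159 -0.25568666  0.11693702]
```

View pics/c4.png

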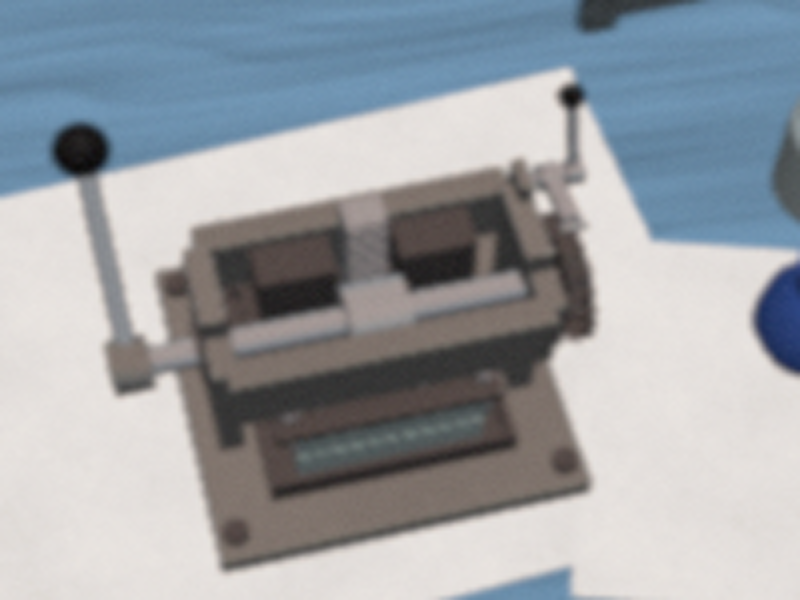

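Request:
{"name": "drive_tool", "arguments": {"steps": [[0,-0.002,-0.09,0,0.45],[0,-0.002,-0.1,0,0.45],[0,-0.002,-0.1,0,0.45],[0,-0.002,-0.1,0,0.45],[0,0,-0.1,0,0.45],[0,0,-0.07,0,0.45],[0,0,0,0,0.45]]}}

```text
clock: 16.7
position: [0.4759, 0.1551, 0.2836]
eef_rot: [0.68, 0.733, -0.003, -0.002]
contact_force: [-1.0, 0.6, 0.2]
width: 0.0413
finger_force: 0.0
```

Request:
{"name": "drive_tool", "arguments": {"steps": [[0.0225,0.0016,0,0,0.45],[0.0225,0.0016,0,0,0.45],[0.0225,0.0016,0,0,0.45],[0.0225,0.0016,0,0,0.45],[0.0225,0.0016,0,0,0.45],[0.0225,0.0016,0,0,0.45],[0.0225,0.0016,0,0,0.45],[0.0225,0.0016,0,0,0.45],[0.0225,0.0016,0,0,0.45],[0.0225,0.0016,0,0,0.45],[0,0,0,0,0.45]]}}

```text
clock: 17.62
position: [0.5238, 0.1593, 0.2876]
eef_rot: [0.68, 0.733, 0.0, 0.0]
contact_force: [-0.7, 0.2, -0.5]
width: 0.0417
finger_force: 0.2
```

Request:
{"name": "drive_tool", "arguments": {"steps": [[0.0125,0.001,0,0,0.45],[0.0125,0.001,0,0,0.45],[0.0125,0.001,0,0,0.45],[0,0,0,0,0.45]]}}

```text
clock: 17.95
position: [0.5303, 0.1599, 0.2871]
eef_rot: [0.68, 0.733, -0.0, -0.0]
contact_force: [-1.9, -0.2, -1.3]
width: 0.0414
finger_force: 1.2
```

Request:
{"name": "drive_tool", "arguments": {"steps": [[0.01,0.0007,0,0,0.45],[0.01,0.0007,0,0,0.45],[0,0,0,0,0.45]]}}

```text
clock: 18.2
position: [0.5335, 0.1602, 0.2868]
eef_rot: [0.68, 0.733, -0.001, -0.001]
contact_force: [-5.0, 0.4, -3.5]
width: 0.0414
finger_force: 2.8
```

Request:
{"name": "drive_tool", "arguments": {"steps": [[0.01,0.0007,0,0,0.45],[0.008,0.0005,0,0,0.45],[0,0,0,0,0.45]]}}

```text
clock: 18.45
position: [0.5342, 0.1603, 0.2864]
eef_rot: [0.68, 0.733, -0.004, -0.004]
contact_force: [-15.8, -2.1, 1.7]
width: 0.0413
finger_force: 8.2
```

At the stop. Back off, rise, and move aside.

Request:
{"name": "drive_tool", "arguments": {"steps": [[-0.025,-0.002,0,0,0.45],[-0.03,-0.002,0,0,0.45],[0,0,0.1,0,0.45],[0,0,0.12,0,0.45],[0,0,0.12,0,0.45],[0,0,0.12,0,0.45],[-0.1,0.1,0.05,0,0.45],[-0.1,0.1,0,0,0.45],[-0.1,0.1,0,0,0.45],[-0.1,0.1,0,0,0.45],[-0.1,0.1,0,0,0.45],[0,0,0,0,0.45]]}}

```text
clock: 19.45
position: [0.425, 0.2627, 0.3916]
eef_rot: [0.678, 0.735, 0.002, 0.0]
contact_force: [0.2, 0.6, 0.4]
width: 0.0417
finger_force: 0.0
```

```bash
python3 - <<'E'
from h import *
S=save('scene','pics/s5.png');T=save('top','pics/t5.png');s=get_state();print(s['position'],s['contact_force'])
S=cv2.imread('pics/s5.png')
cv2.imwrite('pics/c5.png',np.hstack([cv2.resize(S[160:260,170:270],(400,400),interpolation=2),cv2.resize(S[165:255,290:360],(311,400),interpolation=2)]))
E
```

```text
[0.42727563 0.2602194  0.39092605] [-0.12157802  0.5085126   0.47595557]
```

View pics/c5.png

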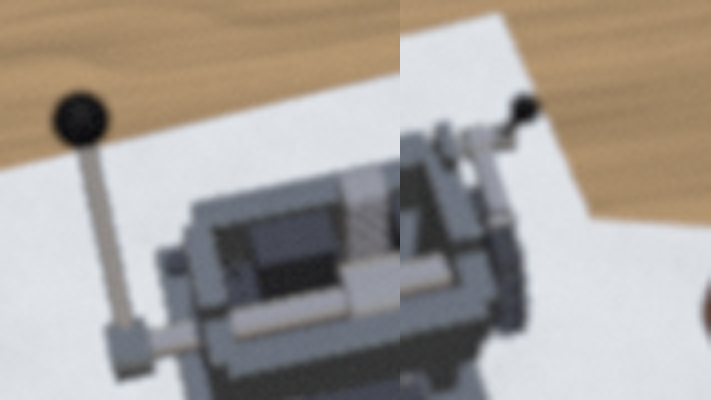

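```bash
python3 -c "
from bench import *
print(close_job())"
```

```text
the job is handed in; nothing more can be done
None
```

The job is handed in at about 19.5 s: the die was eased down and its weight rests on the lower die, the pawl is flipped back onto the ratchet wheel, and the arm never went near the tub, vase or brush.

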